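# Scan the food sample jar and hold its test slide flush on the reader

## Robot

A 7-joint arm with a two-finger parallel gripper is mounted at the origin on the work surface. World frame = base frame: x ahead of the robot, y to its left, z up, the work surface at z = 0. Lengths are in m, angles in rad, forces in N, time in s.
With the tool pointing down it reaches from about 0.4 to 0.85 m from the base axis. Payload 10.4 kg.
Tool frame: the origin (TCP) lies on the centre line of the jaws, within the pads' length; the fingertips stand 8 mm ahead of it and the grasp point (between the pads) lies 11 mm behind it (r.finger_overhang is the distance from the TCP to the fingertips, in m); z points along the fingers, y is the line along which they close (so a half turn about z gives the same grasp; the last joint's range is limited). The gripper opens to 87 mm and grips with 3 to 60 N. Pads are 19 mm wide; open, the fingers measure 117 mm over their backs; the gripper's body (75 mm by 190 mm) begins 51 mm behind the grasp point.
Start: joints at [1.19, 0.332, -0.065, 1.46, 0.022, 1.35, -0.088], TCP at [0.219, -0.585, 0.231] pointing down, gripper open.
Joint ranges: [-2.6, 2.6], [-0.5, 2.12], [-1.47, 1.34], [0.16, 2.42], [-1.27, 4.41], [0.06, 2.06], [-2.6, 2.6]. Speed limits (rad/s): [2.22, 2.22, 2.79, 2.79, 3.14, 3.14, 3.14].

## Interface

Orientations are given as a unit quaternion [x, y, z, w].
In Python, from bench import r, vision gives the robot as it stands.
- The arm moves only by the tool drive_tool, never from a script. Its argument "series" is a list of rows, each a list of 2 entries, a list of its own where there are three numbers: the shift along the world's x, y, z in cm, then the turn about the world's z in degrees. A call has exactly 10 rows; each row shifts and turns the commanded pose from where the row before left it; what a row does not reach is not made up. A row lasts 1/8 s, in which the tool goes at most 62.5 mm and 10.7 degrees, less where a joint would pass 70% of its speed; a pose out of reach is approached as far as the arm can. A call with a gripper value outside its range is refused whole. "hand" is the closure, from 0 (fully open) to 1 (shut), set as the call begins (left out, the last holds). The fingers move at their own pace and stop on an object; "newtons" is the grip in N (left out, the last holds). Time passes only in rows, so rows that do not move let the fingers close, or fill a call up. It gives the time, the measured TCP pose, the force, the opening and the grip force at its end, in the units of the state.
- r.read_state(): the state, without advancing time (a new reading comes with each control period).
- vision.camera(name): name is "scene" or "top" or "wrist"; returns a dict with "color" (384x512x3 uint8, red, green, blue), "intrinsics" (3x3 intrinsics, pixels), "R" (3x3) and "t" (3): a world point X has camera coordinates R X + t; the wrist camera has in their place "mount" (4x4, takes a point from camera to tool coordinates, whose origin is the TCP and whose axes are the flange's). Camera axes: x right, y down, z forward; pixel columns grow to the right and rows downward; lengths in m; the calibration is good to about 2 mm. A picture is of the moment at which its call begins: read the wrist's pose just before it. There is no depth.
- r.close_job(): hands the job in; it is judged then, once.
The state is a dict: "time": time; "joint_positions": joint angles; "joint_vel": joint speeds; "joint_torque": joint torques, N m; "ee_pos": TCP position; "eef_rot": TCP orientation; "ft_force": force on the tool from outside, world axes, zero at the start; "torque": the same for the moment, N m; "width": finger opening in m; "grip_force": force on a finger pad.
Only numpy, scipy, OpenCV 4.12 (cv2) and the standard library are available. Lean on these libraries where they do the work, as an engineer would, in place of code of your own. Each camera call takes 0.05 s, during which the arm holds its last target. There are 200 camera calls.

## Task

Turn the sample jar where it stands on the scanner's round plinth until its label faces the scanner window squarely, and let go of it. Then take the test slide by its rib from the tray, tilt it to match the reader's sloped sprung platen, and press it flush and centred on the platen, its long side along the slope, until the platen has gone in about half of its 10 mm travel. Finish while still gripping the slide and holding it there; leave the reagent jar, cup and vial alone.

Things in the scene. Friction and masses are not known exactly. Their poses are not given: they have to be found in the camera images.
- jar: Sample jar, loose, 0.16 kg, 80 mm tall: white cylinder 44 mm across, black lid 48 mm across from 56 mm up (fast on the jar). A flat label holder 28 mm wide (10 to 50 mm up, front 28 mm from the axis, barred label) sticks out to +x; a white bar on the lid runs from its middle towards the label. Origin: centre of underside, z up. Starts with the label 40 to 90 degrees off the scanner window.
- jar_label (a point): Middle of the label's front face, 28 mm from the jar's axis, 30 mm above its underside; axes as the jar's.
- label_aim (a point): The point the label looks at: 62 mm from the jar's axis straight out through the label (a point in the air, turning with the jar). It falls on the scanner window when the label faces it squarely. Axes as the jar's.
- scanner: Label scanner, fixed: a grey round plinth 84 mm across, 6 mm high, on which the jar stands, and to its +x a white block (52 x 70 mm, 85 mm high) whose face, 62 mm from the plinth's axis, carries a dark window. Origin on the table under the plinth's centre, z up. Place and yaw vary.
- scan_window (a point): Middle of the scanner's dark window, 62 mm from the plinth's axis, 40 mm above the table; axes as the scanner's (+x points into the block).
- plinth_top (a point): Centre of the plinth's top, 6 mm above the table.
- reader: Slide reader, fixed: white housing 136 x 96 mm, 40 mm high; the low edge of its sloped stage faces the robot side (-x). Origin on the table under the stage (housing from 61 mm before to 75 mm behind it along x), z up. Its place and yaw vary.
- platen_face (a point): Centre of the platen's upper face: bare steel plate 90 mm (x, up the slope, away from the robot) x 64 mm (y) x 8 mm with a glass window 56 x 26 mm in its middle, on steel pegs on the tilted carrier. +z: outward normal, leaning towards the robot. The slope, 20 to 37 degrees from level, differs every time and is clamped. The point moves with the platen when pressed.
- platen (a joint): How far the sprung platen is pressed in along its own normal, in m: 0 = free, 0.010 = bottomed out. It starts to give at about 2 N and then takes 1 N per mm (about 6 to 7 N half way in).
- slide: Test slide, loose, about 50 g: a flat white plate 76 (x) x 40 (y) x 5 mm with an upright grey rib on its top to grip: 44 mm long (x), 12 mm thick (y), up to 37 mm above the underside. Both ends are alike. Origin at the centre of the underside (the sample side), z up. It lies rib up on the tray, its yaw varies.
- tray: Flat black rubber tray, fixed, 120 x 120 mm, 8 mm high, origin at the centre of its underside. The slide starts on it.
- reagent: Bystander, loose: white reagent jar with a black lid, 44 mm across, 75 mm tall, no label. Leave alone. Origin at the centre of its underside.
- cup: Bystander, loose: clear cup 48 mm across, 45 mm tall. Leave alone. Origin at the centre of its underside.
- vial: Bystander, loose: amber vial 26 mm across, 55 mm tall. Leave alone. Origin at the centre of its underside.
Things that resemble listed ones, but are neither listed nor needed, are in the scene too. Leave any green or red look-alike of the reader alone.

How it is judged:
On the way, in this order (a step that is already met when the one before it is completed fails the run):
1. the jar's label faces the scanner window, the jar stands on its plinth and is released (horizontal distance between label_aim and scan_window below 0.02 m and horizontal distance between jar and plinth_top below 0.016 m and angle between jar's own z axis and vertical below 0.08 rad and contact force between the fingers and jar below 0.05 N), for 0.3 s.
2. the slide is lifted off the tray in the fingers (contact force between the fingers and slide above 2 N and height (world z) of slide above 0.03 m), for 0.2 s.
At the end, for the whole second after the job is handed in: Slide gripped (>2 N) and held on the platen (>1.5 N), faces within 0.06 rad and 3 mm, long sides within 0.17 rad, centre within 10 mm along, 12 mm across, platen in 2 to 8 mm. Jar upright, untouched, within 16 mm of plinth centre; point 62 mm out through label within 20 mm of the window (all of step 1 and angle between the z axis of slide and the z axis of platen_face, either way round below 0.06 rad and angle between the x axis of slide and the x axis of platen_face, either way round below 0.17 rad and z of slide in the frame of platen_face between -0.003 and 0.003 m and x of slide in the frame of platen_face between -0.01 and 0.01 m and y of slide in the frame of platen_face between -0.012 and 0.012 m and value of joint platen between 0.002 and 0.008 m and contact force between slide and reader above 1.5 N and contact force between the fingers and slide above 2 N); the arm keeps its last pose, push and grip.
It fails at once if a bystander (reagent jar, cup or vial) is shoved or knocked over (distance of any of reagent, cup, vial from where it was at the start of the episode above 0.03 m or angle between any of reagent, cup, vial's own z axis and vertical above 0.5 rad).
It fails at once if the sample jar is tipped over or lifted well off its plinth (angle between jar's own z axis and vertical above 0.5 rad or height (world z) of jar above 0.05 m).
It also fails if it takes over 67 s, if anything falls off the work surface, if the arm or the gripper's body presses on something with over 40 N, if the wrist force passes 120 N, or if a joint passes its speed limit or range.

## Working session

There is one attempt and no reset: what is moved stays moved. The work goes in short steps, Python scripts to look and compute and a tool call to move; the robot and the scene stay as the last step left them, time stands still between calls to the robot, and variables do not carry over. Pictures are saved under pics/ and viewed, at most 10 in all, crops included, and the job is handed in when it is done.

Besides the shell and the picture viewer there is one more tool, called after "Emit:" as name(argument=value, ...), one argument or row to a line, values as JSON. drive_tool: Moves the arm, as the interface text tells. Its arguments: {"type":"object","properties":{"series":{"type":"array"},"hand":{"type":"number"},"newtons":{"type":"number"}},"required":["series"]}

```bash
ls; mkdir -p pics; cat > h.py <<'E'
import numpy as np, cv2
from bench import r, vision
from scipy.spatial.transform import Rotation as Rn
def cam(n):
    s=r.read_state(); c=vision.camera(n); im=c["color"][:,:,::-1].copy(); K=np.array(c["intrinsics"])
    if n=="wrist":
        M=np.array(c["mount"]); T=np.eye(4); T[:3,:3]=Rn.from_quat(s["eef_rot"]).as_matrix(); T[:3,3]=s["ee_pos"]
        W=T@M; R=W[:3,:3].T; t=-R@W[:3,3]
    else: R=np.array(c["R"]); t=np.array(c["t"])
    return im,K,R,t
def ray(c,px,z):
    _,K,R,t=c; px=np.atleast_2d(np.array(px,float)); o=-R.T@t
    d=(np.linalg.inv(K)@np.c_[px,np.ones(len(px))].T).T@R
    return o+d*((z-o[2])/d[:,2])[:,None]
def proj(c,X):
    _,K,R,t=c; p=(np.atleast_2d(X)@R.T+t)@K.T; return p[:,:2]/p[:,2:]
E
python3 - <<'E'
from h import *
import pickle
s=r.read_state(); print({k:np.round(v,3) for k,v in s.items()})
d={}
for n in("scene","top","wrist"):
    d[n]=cam(n); cv2.imwrite(f"pics/{n}0.png",d[n][0]); print(n,d[n][1][0,0],-d[n][2].T@d[n][3])
pickle.dump(d,open("c0.pkl","wb"))
cv2.imwrite("pics/both0.png",cv2.resize(np.vstack([d["scene"][0],d["top"][0]]),(400,600)))
E
```

```text
pics
{'time': np.float64(0.0), 'joint_positions': array([ 1.19 ,  0.333, -0.065,  1.461,  0.022,  1.35 , -0.089]), 'joint_vel': array([-0.001,  0.   ,  0.002,  0.002,  0.   ,  0.001,  0.   ]), 'joint_torque': array([-1.0000e-03, -6.2325e+01,  2.4000e-02, -3.8989e+01, -6.1000e-02,
        4.0000e-02,  0.0000e+00]), 'ee_pos': array([ 0.219, -0.585,  0.23 ]), 'eef_rot': array([ 0.984,  0.178, -0.   , -0.001]), 'ft_force': array([-1.385,  0.13 ,  0.916]), 'torque': array([-0.023, -0.022,  0.05 ]), 'grip_force': np.float64(0.0), 'width': np.float64(0.087)}
scene 372.8904915071026 [ 1.05637076 -0.57496325  0.63175807]
top 380.35330987181914 [0.41246634 0.08294417 1.1378353 ]
wrist 290.8840852516417 [ 0.2802911  -0.56416593  0.38351407]
```

View pics/top0.png

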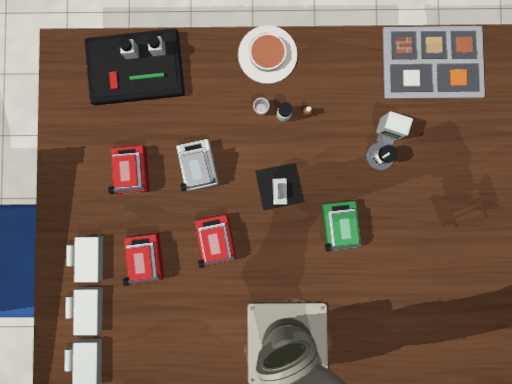

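View pics/scene0.png

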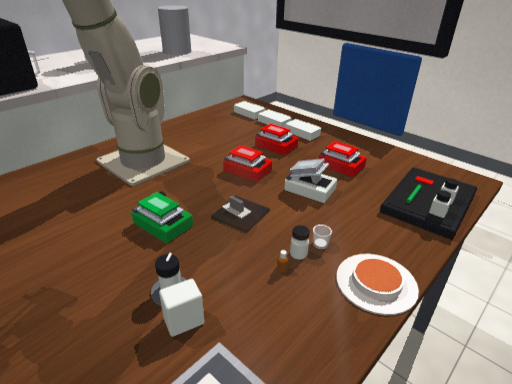

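Top view: the white-bar black lid on the grey plinth at (383,155), beside the white block at (395,125), is the sample jar. Look-alikes for it: the reagent jar at (284,112). The white reader is at (197,165), with look-alikes in red at (128,170), (214,240), (142,258) and green at (342,226). The slide is on the black tray at (279,187). Next is a close crop to check these.

```bash
python3 - <<'E'
from h import *
import pickle
d=pickle.load(open("c0.pkl","rb")); t=d["top"][0]; s=d["scene"][0]
f=lambda im,x,y,w,h,k:cv2.resize(im[y:y+h,x:x+w],(w*k,h*k),interpolation=cv2.INTER_CUBIC)
a=f(t,350,105,66,70,4)
b=f(t,170,132,66,70,4); c=f(t,250,155,66,70,4)
e=f(s,135,240,99,100,3)[:300,:264]; g=f(s,270,150,80,60,4)[:240,:320]; h=f(s,210,190,66,50,4)
row1=np.hstack([a,b,c]); row2=np.zeros((300,792,3),np.uint8); row2[:300,:264]=e; row2[:240,264:528]=g[:,:264]; row2[:200,528:792]=h
cv2.imwrite("pics/crop0.png",np.vstack([row1,row2]))
for n,p,z in(("jarlid",(386,154),.086),("plinth",(380,157),.006),("block",(397,125),.085),("slide",(280,190),.03),("tray",(279,187),.008),("reader",(197,165),.04),("reag",(284,108),.075)): print(n,ray(d["top"],p,z).round(3))
E
```

```text
jarlid [[ 0.541 -0.272  0.086]]
plinth [[ 0.542 -0.281  0.006]]
block [[ 0.622 -0.305  0.085]]
slide [[0.445 0.02  0.03 ]]
tray [[0.455 0.021 0.008]]
reader [[0.519 0.26  0.04 ]]
reag [[0.675 0.008 0.075]]
```

View pics/crop0.png

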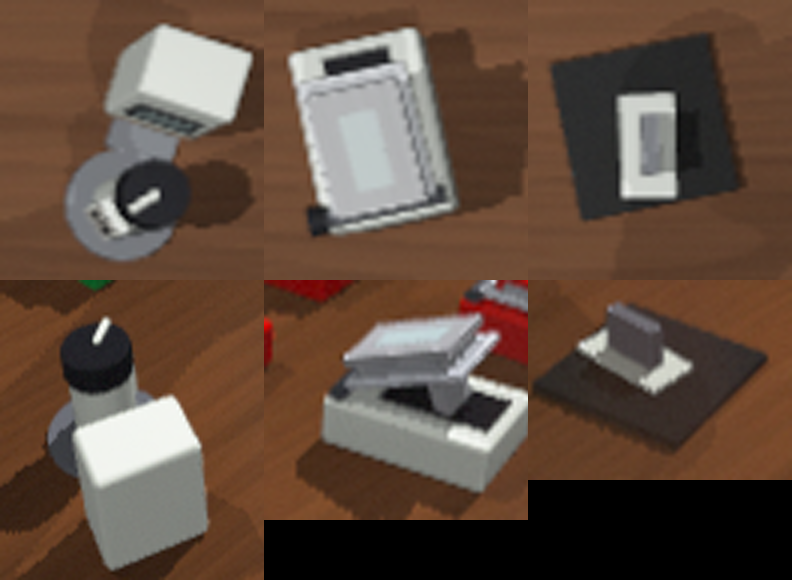

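The crop confirms the jar: white bar on its lid, barred label showing at lower left, and the scanner block above. The reader is the plain white one, with its stage rising away from the robot. The slide's rib stands along the slide's length. I'll move above the jar and look from close by.

Emit:
drive_tool(
  series=[
    [[3.2, 3.0, 0], 10],
    [[3.2, 3.0, 0], 10],
    [[3.2, 3.0, 0], 10],
    [[3.2, 3.0, 0], 10],
    [[3.2, 3.0, 0], 10],
    [[3.2, 3.0, 0], 10],
    [[3.2, 3.0, 0], 10],
    [[3.2, 3.0, 0], 10],
    [[3.2, 3.0, 0], 10],
    [[3.2, 3.0, 0], 10],
  ],
  hand=0,
  newtons=15,
)

```text
time: 1.4
ee_pos: [0.5397, -0.2844, 0.2304]
eef_rot: [0.494, 0.87, -0.0, -0.0]
ft_force: [-0.0, -0.9, -0.4]
width: 0.0871
grip_force: 0.0
```

```bash
python3 - <<'E'
from h import *
import pickle
s=r.read_state(); print(s["time"],s["ee_pos"].round(4),Rn.from_quat(s["eef_rot"]).as_matrix().round(3),s["joint_positions"].round(2))
c=cam("wrist"); pickle.dump(c,open("w1.pkl","wb")); cv2.imwrite("pics/w1.png",c[0]); print(-c[2].T@c[3],proj(c,[[.541,-.275,.086],[.541,-.28,.006]]))
E
```

```text
1.4 [ 0.5397 -0.2844  0.2304] [[-0.512  0.859 -0.   ]
 [ 0.859  0.512  0.   ]
 [ 0.    -0.    -1.   ]] [ 0.81  0.34 -0.51  1.48  0.17  1.36  0.83]
[ 0.50615657 -0.22998881  0.38407334] [[260.59950558 175.11232761]
 [257.292834   166.95303526]]
```

View pics/w1.png

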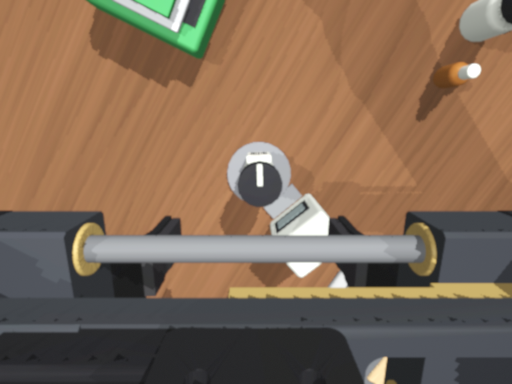

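The wrist view shows the lid at (260,184), its bar pointing up to the label at (258,158), the plinth at (259,174), and the window on the block's face at about (292,215). I'll measure these.

```bash
python3 - <<'E'
from h import *
import pickle
c=pickle.load(open("w1.pkl","rb")); im=c[0]
g=cv2.cvtColor(im,cv2.COLOR_BGR2GRAY); hsv=cv2.cvtColor(im,cv2.COLOR_BGR2HSV)
roi=np.zeros_like(g); roi[125:280,215:335]=255
def cn(m):
    m=(m.astype(np.uint8)*255)&roi; k,_=cv2.findContours(m,cv2.RETR_EXTERNAL,cv2.CHAIN_APPROX_NONE); return sorted(k,key=cv2.contourArea)[::-1]
lid=cn((g<70)&(np.indices(g.shape)[0]<212)); 
(x,y),R0=cv2.minEnclosingCircle(lid[0]); print("lid",x,y,R0,ray(c,(x,y),.086))
e=ray(c,[(x-R0,y),(x+R0,y)],.086); print("lid dia",np.linalg.norm(e[0]-e[1]))
dist=np.hypot(*(np.indices(g.shape)[::-1]-np.array([x,y])[:,None,None]))
bar=cn((g>150)&(dist<R0-1))
(b,sz,a)=cv2.minAreaRect(bar[0]); print("bar",b,sz)
bx=cv2.boxPoints((b,sz,a)); l=[np.linalg.norm(bx[0]-bx[1]),np.linalg.norm(bx[1]-bx[2])]
p=[(bx[1]+bx[2])/2,(bx[0]+bx[3])/2] if l[0]>l[1] else [(bx[0]+bx[1])/2,(bx[2]+bx[3])/2]
W=ray(c,p,.0875); d=W[1]-W[0]; print("bar world",W.round(4),np.degrees(np.arctan2(d[1],d[0])))
grey=(hsv[:,:,1]<60)&(g>90)&(g<190)&(np.indices(g.shape)[0]<208)
pl=cn(grey)[0].reshape(-1,2); w=ray(c,pl,.006); 
# circle fit on plinth outer edge: lower-hull exclude
H=cv2.convexHull(w[:,:2].astype(np.float32)).reshape(-1,2)
ok=np.ones(len(H),bool)
for _ in range(10):
    A=np.c_[2*H[ok],np.ones(ok.sum())]; q=np.linalg.lstsq(A,(H[ok]**2).sum(1),rcond=None)[0]; rad=np.sqrt(q[2]+q[0]**2+q[1]**2)
    ok=abs(np.hypot(*(H-q[:2]).T)-.042)<max(.002,.01-.001*_)
    
print("plinth",q[:2],rad,ok.sum())
wh=cn((hsv[:,:,1]<40)&(g>195)); 
for k in wh[:3]: print(cv2.contourArea(k),cv2.boundingRect(k))
k=[k for k in wh if cv2.boundingRect(k)[1]>170][0]
ap=cv2.approxPolyDP(k,3,True).reshape(-1,2); print(ap.tolist()); print(ray(c,ap,.085).round(4).tolist())
dk=cn((g<90)&(np.indices(g.shape)[0]>195)&(np.indices(g.shape)[0]<232)&(np.indices(g.shape)[1]>270)&(np.indices(g.shape)[1]<312))[0]
ww=cv2.minAreaRect(dk); print("win",ww,ray(c,ww[0],.04), [ray(c,q,.04).round(3).tolist() for q in cv2.boxPoints(ww)])
cv2.imwrite("pics/c1.png",cv2.resize(im[120:290,210:345],None,fx=4,fy=3.5,interpolation=cv2.INTER_CUBIC))
E
```

```text
lid 256.5 196.5 14.714038848876953 [[ 0.54919596 -0.29694981  0.086     ]]
lid dia 0.031207301785872884
bar (259.5, 184.5) (3.0, 5.0)
bar world [[ 0.5472 -0.2825  0.0875]
 [ 0.5428 -0.2852  0.0875]] -149.1441213830736
plinth [ 0.54698234 -0.28684674] 0.042026545786266654 31
997.5 (272, 194, 57, 42)
762.5 (229, 143, 53, 44)
280.5 (288, 262, 33, 15)
[[328, 216], [307, 194], [272, 224], [304, 198], [311, 209], [280, 234], [326, 235]]
[[0.627, -0.2762, 0.085], [0.594, -0.2673, 0.085], [0.5798, -0.3151, 0.085], [0.5936, -0.2726, 0.085], [0.6068, -0.279, 0.085], [0.5935, -0.3205, 0.085], [0.6376, -0.2955, 0.085]]
win ((274.0, 199.0), (6.0, 6.0), 90.0) [[ 0.57590179 -0.29899428  0.04      ]] [[[0.571, -0.298, 0.04]], [[0.577, -0.294, 0.04]], [[0.581, -0.3, 0.04]], [[0.575, -0.304, 0.04]]]
```

View pics/c1.png

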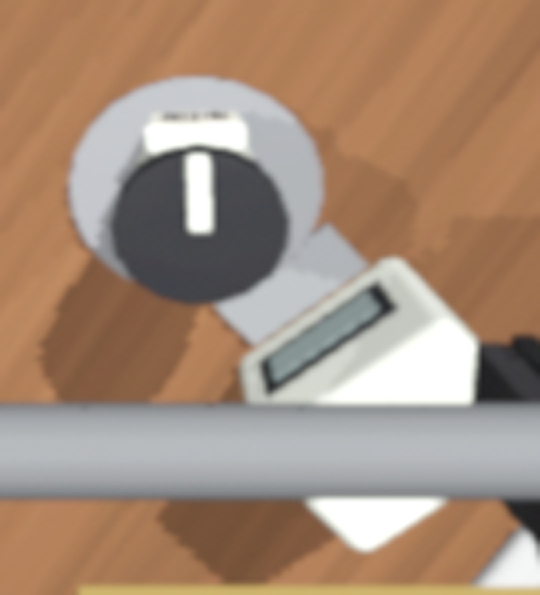

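```bash
python3 - <<'E'
from h import *
import pickle
c=pickle.load(open("w1.pkl","rb"))
f=lambda p:np.array(p,float)/[4,3.5]+[210,120]
P=ray(c,f([(197,188)]),.006)[0]; L=ray(c,f([(201,225),(112,225),(289,225)]),.086); B=ray(c,f([(200,235),(199,151)]),.0865); lab=ray(c,f([(196,132)]),.056)
a=lambda d:np.degrees(np.arctan2(d[1],d[0]))
print("plinth",P,"lid",L[0],np.linalg.norm(L[1]-L[2]),"bar",a(B[1]-B[0]),np.linalg.norm(B[1]-B[0]),"label",a(lab[0]-L[0]))
Wn=ray(c,f([(328,338)]),.04)[0]; print("win",Wn,np.linalg.norm((Wn-P)[:2]),a(Wn-P))
for e in ([(268,392),(395,305)],[(262,365),(375,287)]):
    E=ray(c,f(e),.04); print(a(E[1]-E[0])-90)
T=ray(c,f([(393,257),(477,340)]),.085); print(a(T[1]-T[0]))
E
```

```text
plinth [ 0.54785351 -0.28639014  0.006     ] lid [ 0.54574787 -0.28355812  0.086     ] 0.04643665303814621 bar 121.72099667738793 0.025357362296829087 label 123.03350181502864
win [ 0.6071196  -0.30678897  0.04      ] 0.0626784074552204 -18.992984539884326
-18.80408809194742
-18.811786864417456
-17.055776008746708
```

The label stands at 121.8° and the window at -18.8°, so the jar must turn -140.6°. The lid and plinth sizes match the given ones. Descending now.

Emit:
drive_tool(
  series=[
    [[0.7, -0.1, -2], 0],
    [[0, 0, -2], 0],
    [[0, 0, -2], 0],
    [[0, 0, -2], 0],
    [[0, 0, -2], 0],
    [[0, 0, -2], 0],
    [[0, 0, -2], 0],
    [[0, 0, -1.8], 0],
    [[0, 0, 0], 0],
    [[0, 0, 0], 0],
  ],
)

```text
time: 2.7
ee_pos: [0.5463, -0.2866, 0.0731]
eef_rot: [0.496, 0.868, 0.0, 0.0]
ft_force: [0.4, 0.5, 0.4]
width: 0.087
grip_force: 0.0
```

Emit:
drive_tool(
  series=[
    [[0, 0, 0], 0],
    [[0, 0, 0], 0],
    [[0, 0, 0], 0],
    [[0, 0, 0], 0],
    [[0, 0, 0], 0],
    [[0, 0, 0], 0],
    [[0, 0, 0], 0],
    [[0, 0, 0], 0],
    [[0, 0, 0], 0],
    [[0, 0, 0], 0],
  ],
  hand=1,
  newtons=12,
)

```text
time: 3.95
ee_pos: [0.546, -0.2864, 0.0726]
eef_rot: [0.496, 0.868, 0.0, 0.0]
ft_force: [1.2, -0.2, 1.2]
width: 0.0479
grip_force: 12.0
```

The lid is gripped (48 mm). Now I turn it -140.6° over two calls.

Emit:
drive_tool(
  series=[
    [[0, 0, 0], -8],
    [[0, 0, 0], -8],
    [[0, 0, 0], -8],
    [[0, 0, 0], -8],
    [[0, 0, 0], -8],
    [[0, 0, 0], -8],
    [[0, 0, 0], -8],
    [[0, 0, 0], -8],
    [[0, 0, 0], -8],
    [[0, 0, 0], -8],
  ],
)

```text
time: 5.2
ee_pos: [0.5454, -0.2866, 0.0726]
eef_rot: [0.939, 0.344, -0.0, -0.0]
ft_force: [-1.3, 0.5, 3.2]
width: 0.0478
grip_force: 12.0
```

Emit:
drive_tool(
  series=[
    [[0, 0, 0], -8],
    [[0, 0, 0], -8],
    [[0, 0, 0], -8],
    [[0, 0, 0], -8],
    [[0, 0, 0], -8],
    [[0, 0, 0], -8],
    [[0, 0, 0], -8],
    [[0, 0, 0], -4.6],
    [[0, 0, 0], 0],
    [[0, 0, 0], 0],
  ],
)

```text
time: 6.45
ee_pos: [0.546, -0.2862, 0.0726]
eef_rot: [0.985, -0.173, -0.0, -0.0]
ft_force: [-0.5, 1.4, 1.5]
width: 0.048
grip_force: 12.0
```

```bash
python3 - <<'E'
from h import *
s=r.read_state(); R=Rn.from_quat(s["eef_rot"]).as_matrix(); print(s["ee_pos"],np.degrees(np.arctan2(R[1,1],R[0,1])),s["joint_positions"].round(2),s["ft_force"])
E
```

```text
[ 0.54595022 -0.28618414  0.07261025] -109.97980291509816 [ 0.44  0.44 -0.04  1.66  0.02  1.04 -1.53] [-0.47192609  1.39473648  1.54318306]
```

Emit:
drive_tool(
  series=[
    [[0, 0, 0], 0],
    [[0, 0, 0], 0],
    [[0, 0, 0], 0],
    [[0, 0, 0], 0],
    [[0, 0, 0], 0],
    [[0, 0, 0], 0],
    [[0, 0, 0], 0],
    [[0, 0, 0], 0],
    [[0, 0, 0], 0],
    [[0, 0, 0], 0],
  ],
  hand=0,
)

```text
time: 7.7
ee_pos: [0.5459, -0.2864, 0.0726]
eef_rot: [0.985, -0.174, 0.0, 0.0]
ft_force: [-0.1, -1.1, -0.4]
width: 0.0868
grip_force: 0.0
```

Emit:
drive_tool(
  series=[
    [[0, 0, 2], 0],
    [[0, 0, 2], 0],
    [[0, 0, 2], 0],
    [[0, 0, 2], 0],
    [[0, 0, 2], 0],
    [[0, 0, 2], 0],
    [[0, 0, 2], 0],
    [[0, 0, 2], 0],
    [[0, 0, 0], 0],
    [[0, 0, 0], 0],
  ],
)

```text
time: 8.95
ee_pos: [0.5457, -0.2863, 0.2325]
eef_rot: [0.985, -0.174, -0.0, 0.0]
ft_force: [-0.2, 0.4, -0.7]
width: 0.0868
grip_force: 0.0
```

```bash
python3 - <<'E'
from h import *
import pickle
c=cam("wrist"); pickle.dump(c,open("w2.pkl","wb")); p=proj(c,[[.546,-.285,.086]])[0]; print(p)
x,y=np.clip(p.astype(int)-[70,70],0,[372,244]); print(x,y)
cv2.imwrite("pics/c2.png",cv2.resize(c[0][y:y+140,x:x+140],None,fx=4,fy=4,interpolation=cv2.INTER_CUBIC))
E
```

```text
[251.10872312 184.61513987]
181 114
```

View pics/c2.png

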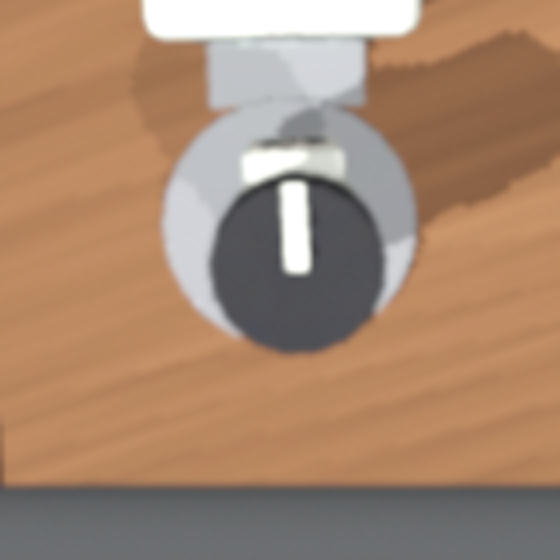

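The wrist view shows the bar from (300,272) to (292,182), about 5° off the square block face, with the lid roughly centred on the plinth. I'll check the label_aim error and measure the slide and reader together.

```bash
python3 - <<'E'
from h import *
import pickle
c=pickle.load(open("w2.pkl","rb")); f=lambda p:np.array(p,float)/4+[181,114]
a=lambda d:np.degrees(np.arctan2(d[1],d[0]))
P=ray(c,f([(290,228)]),.006)[0]; L=ray(c,f([(297,262)]),.086)[0]; B=ray(c,f([(299,272),(292,182)]),.0865); b=B[1]-B[0]; E=ray(c,f([(155,38),(410,38)]),.085); e=E[0]-E[1]
w=np.radians(a(e)-90); th=np.radians(a(b))
print(P,L,np.degrees(th),np.degrees(w),"aim err",L[:2]+.062*np.array([np.cos(th),np.sin(th)])-P[:2]-.062*np.array([np.cos(w),np.sin(w)]))
c=cam("top"); pickle.dump(c,open("t2.pkl","wb")); im=c[0]; hsv=cv2.cvtColor(im,cv2.COLOR_BGR2HSV); g=im.max(2)
def big(m,x,y,w,h):
    M=np.zeros(g.shape,np.uint8); M[y:y+h,x:x+w]=m[y:y+h,x:x+w]*255
    return max(cv2.findContours(M,cv2.RETR_EXTERNAL,cv2.CHAIN_APPROX_NONE)[0],key=cv2.contourArea)
k=big((hsv[:,:,1]<70)&(g>100),255,165,50,50); q=cv2.minAreaRect(k); print(q); print(ray(c,cv2.boxPoints(q),.013).round(4).tolist(), ray(c,q[0],.013))
k=big((hsv[:,:,1]<70)&(g>100),165,130,65,75); q=cv2.minAreaRect(k); print(q); print(ray(c,cv2.boxPoints(q),.04).round(4).tolist())
E
```

```text
[ 0.54587709 -0.28748765  0.006     ] [ 0.54967608 -0.29099361  0.086     ] -15.62421976655455 -20.05227447390638 aim err [0.00526644 0.00105417]
((279.0, 191.0), (26.0, 14.0), 90.0)
[[0.4816, 0.0419, 0.013], [0.4813, 0.0004, 0.013], [0.4044, 0.0013, 0.013], [0.4047, 0.0426, 0.013]] [[0.4429258  0.02155775 0.013     ]]
((196.3219451904297, 164.50244140625), (47.21389389038086, 33.66434860229492), 77.90524291992188)
[[0.5784, 0.3241, 0.04], [0.5982, 0.2283, 0.04], [0.4636, 0.1999, 0.04], [0.4439, 0.2951, 0.04]]
```

The jar is good: about 5 mm aim error and about 5 mm from the plinth centre. Next is a look at the reader on the way. The slide measures 77x41 mm, centred at (0.443, 0.0215) with yaw about 0. The reader's yaw is about 12°.

Emit:
drive_tool(
  series=[
    [[-0.8, 5.4, 0], 3.2],
    [[-0.8, 5.4, 0], 3.2],
    [[-0.8, 5.4, 0], 3.2],
    [[-0.8, 5.4, 0], 3.2],
    [[-0.8, 5.4, 0], 3.2],
    [[-0.8, 5.4, 0], 3.2],
    [[-0.8, 5.4, 0], 3.2],
    [[-0.8, 5.4, 0], 3.2],
    [[-0.8, 5.4, 0], 3.2],
    [[-0.8, 5.4, 0], 3.2],
  ],
)

```text
time: 10.3
ee_pos: [0.4652, 0.255, 0.2321]
eef_rot: [0.995, 0.104, -0.0, 0.0]
ft_force: [0.7, 0.8, 0.5]
width: 0.0869
grip_force: 0.0
```

```bash
python3 - <<'E'
from h import *
import pickle
s=r.read_state(); print(s["time"],s["ee_pos"].round(4),np.abs(s["joint_vel"]).max())
c=cam("wrist"); pickle.dump(c,open("w3.pkl","wb")); sc=cam("scene"); pickle.dump(sc,open("s3.pkl","wb"))
a=cv2.resize(c[0],(800,600)); print(proj(c,[[.519,.26,.05]]))
cv2.imwrite("pics/w3.png",a[:560])
b=sc[0][150:206,270:350]; cv2.imwrite("pics/s3.png",cv2.resize(b,(800,560),interpolation=cv2.INTER_CUBIC))
E
```

```text
10.3 [0.4652 0.255  0.2321] 0.5401490762355975
[[257.75461184 130.2565018 ]]
```

View pics/w3.png

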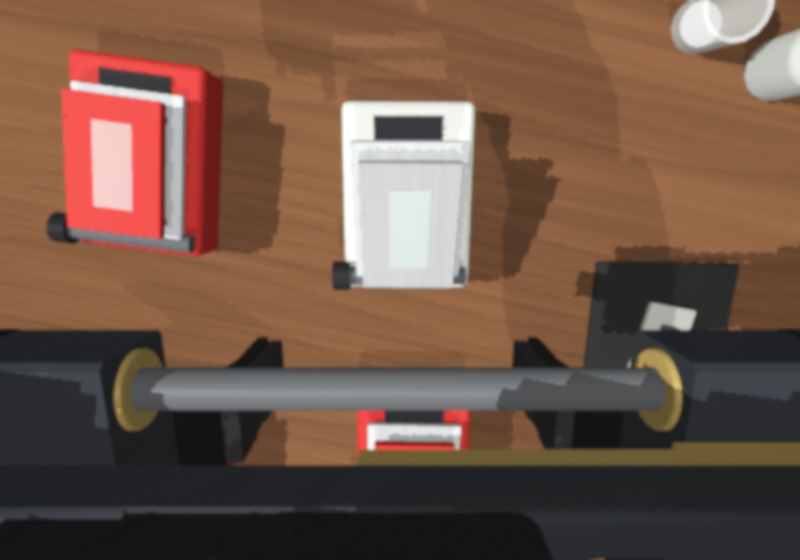

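View pics/s3.png

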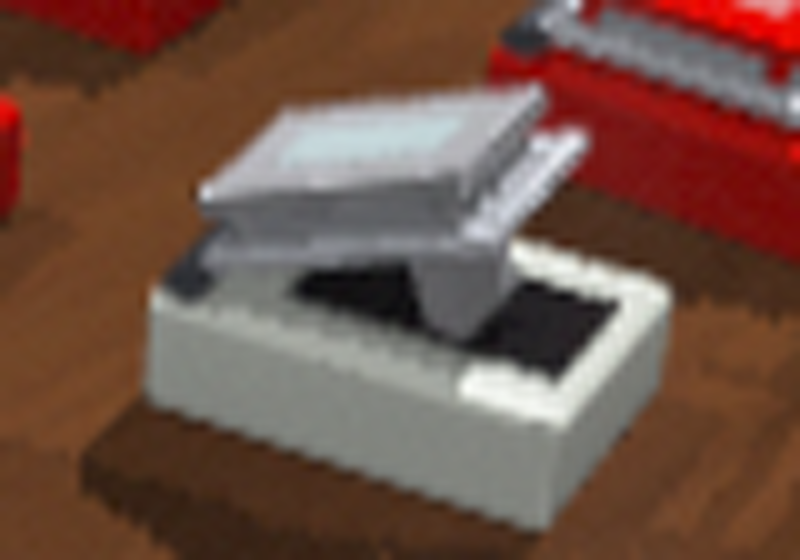

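The wrist view shows the platen's corners at (358,162), (462,165), (462,288) and (355,287) in 800-px coordinates. The scene crop shows them at (285,110), (545,90), (458,190) and (200,200). I'll triangulate.

```bash
python3 - <<'E'
from h import *
import pickle
w=pickle.load(open("w3.pkl","rb")); s=pickle.load(open("s3.pkl","rb"))
# order: low+y, low-y, high-y, high+y ; then glass same
pw=np.array([(355,287),(462,288),(462,165),(358,162),(389,268),(428,269),(432,192),(391,190)],float)*512/800
ps=np.array([(285,110),(200,200),(458,190),(545,90),(320,125),(275,165),(425,165),(470,122)],float)/10+[270,150]
P=lambda c:c[1]@np.c_[c[2],c[3]]
X=cv2.triangulatePoints(P(w),P(s),pw.T,ps.T); X=(X[:3]/X[3]).T; print(X.round(4))
print("reproj",np.abs(proj(w,X)-pw).max(1).round(1),np.abs(proj(s,X)-ps).max(1).round(1))
for Y in(X[:4],X[4:]):
    c=Y.mean(0); u=(Y[2]+Y[3]-Y[0]-Y[1])/2; v=(Y[0]+Y[3]-Y[1]-Y[2])/2
    print("c",c.round(4),"L",np.linalg.norm(u),np.linalg.norm(v),"slope",np.degrees(np.arcsin(u[2]/np.linalg.norm(u))),"yaw",np.degrees(np.arctan2(u[1],u[0])),np.degrees(np.arctan2(-v[0],v[1])))
t=pickle.load(open("t2.pkl","rb"))
E
```

```text
[[0.4544 0.2811 0.0671]
 [0.4744 0.2089 0.0731]
 [0.5512 0.2311 0.0979]
 [0.5391 0.2926 0.1024]
 [0.4785 0.2621 0.0792]
 [0.4824 0.2354 0.0774]
 [0.5312 0.2445 0.0927]
 [0.5278 0.2704 0.0958]]
reproj [0.7 2.8 1.  0.4 2.7 2.1 0.1 1.1] [0.1 0.6 0.2 0.1 0.6 0.4 0.  0.2]
c [0.5048 0.2534 0.0851] L 0.08783276185017212 0.06868581603113547 slope 20.02017972066271 yaw 11.778277345050364 13.500884185655922
c [0.505  0.2531 0.0863] L 0.05230032516977456 0.02667473540675303 slope 17.77410377009279 yaw 10.008522951611944 7.892331191092468
```

The platen centre is near (0.505, 0.253, 0.086), slope about 20°, yaw about 12°. The triangulated sizes agree with those given. Now I go above the slide and take one close look.

Emit:
drive_tool(
  series=[
    [[-0.4, -3.9, -1.3], -2.1],
    [[-0.4, -3.9, -1.3], -2.1],
    [[-0.4, -3.9, -1.3], -2.1],
    [[-0.4, -3.9, -1.3], -2.1],
    [[-0.4, -3.9, -1.3], -2.1],
    [[-0.2, -3.9, -1.3], -2.1],
    [[0, 0, 0], 0],
    [[0, 0, 0], 0],
    [[0, 0, 0], 0],
    [[0, 0, 0], 0],
  ],
)

```text
time: 11.65
ee_pos: [0.444, 0.0204, 0.1547]
eef_rot: [1.0, -0.005, 0.0, -0.0]
ft_force: [0.6, 0.1, -0.4]
width: 0.087
grip_force: 0.0
```

```bash
python3 - <<'E'
from h import *
import pickle
s=r.read_state(); c=cam("wrist"); pickle.dump(c,open("w4.pkl","wb")); R=Rn.from_quat(s["eef_rot"]).as_matrix()
print(s["ee_pos"].round(4),np.degrees(np.arctan2(R[1,0],R[0,0])))
im=c[0]; hsv=cv2.cvtColor(im,cv2.COLOR_BGR2HSV); g=im.max(2)
p=proj(c,[[.443,.0215,.02]])[0].astype(int); print(p)
x,y=max(p[0]-80,0),max(p[1]-80,0)
cv2.imwrite("pics/c4.png",cv2.resize(im[y:y+160,x:x+160],(600,600),interpolation=cv2.INTER_CUBIC)); print(x,y)
E
```

```text
[0.444  0.0204 0.1547] -0.614273355690813
[250 187]
170 107
```

View pics/c4.png

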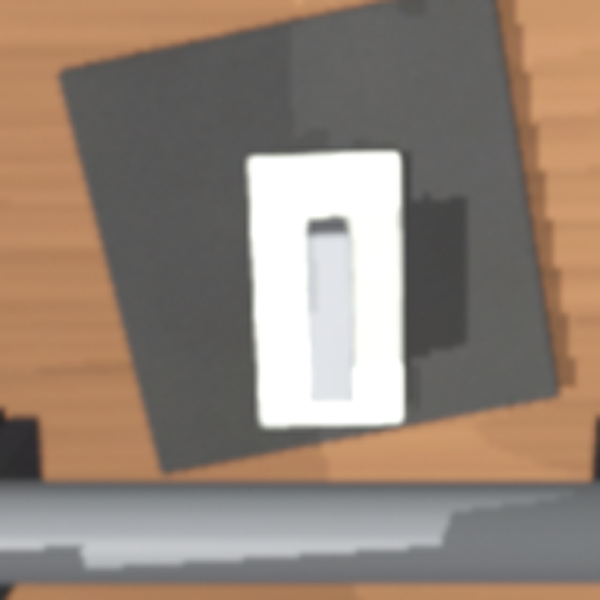

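The view shows the plate's corners at about (247,156), (402,152), (404,425) and (262,427), and the rib's top from (330,233) to (332,400).

```bash
python3 - <<'E'
from h import *
import pickle
c=pickle.load(open("w4.pkl","rb")); f=lambda p:np.array(p,float)/3.75+[170,107]
Q=ray(c,f([(247,156),(402,152),(404,425),(262,427)]),.013); print(Q.round(4).tolist(),Q.mean(0))
B=ray(c,f([(330.5,233),(332.5,400)]),.045); d=B[0]-B[1]; print(B.round(4),B.mean(0),np.linalg.norm(d),np.degrees(np.arctan2(d[1],d[0])))
for a,b in((0,3),(1,2)):
    d=Q[a]-Q[b]; print(np.degrees(np.arctan2(d[1],d[0])))
E
```

```text
[[0.4817, 0.0363, 0.013], [0.4823, -0.0054, 0.013], [0.4048, -0.0066, 0.013], [0.4046, 0.034, 0.013]] [0.44336576 0.01458426 0.013     ]
[[0.4658 0.0144 0.045 ]
 [0.423  0.0142 0.045 ]] [0.44443771 0.01431379 0.045     ] 0.042780432675104854 0.2985621793610289
1.7571375464517558
0.9438363679208305
```

Emit:
drive_tool(
  series=[
    [[0, -0.6, -2], 1.5],
    [[0, 0, -2], 0],
    [[0, 0, -2], 0],
    [[0, 0, -2], 0],
    [[0, 0, -2], 0],
    [[0, 0, -1.5], 0],
    [[0, 0, -1], 0],
    [[0, 0, 0], 0],
    [[0, 0, 0], 0],
    [[0, 0, 0], 0],
  ],
)

```text
time: 12.95
ee_pos: [0.4444, 0.0136, 0.0301]
eef_rot: [1.0, 0.007, 0.001, 0.0]
ft_force: [-1.0, 0.4, 0.7]
width: 0.0872
grip_force: 0.0
```

Emit:
drive_tool(
  series=[
    [[0, 0, 0], 0],
    [[0, 0, 0], 0],
    [[0, 0, 0], 0],
    [[0, 0, 0], 0],
    [[0, 0, 0], 0],
    [[0, 0, 0], 0],
    [[0, 0, 0], 0],
    [[0, 0, 0], 0],
    [[0, 0, 0], 0],
    [[0, 0, 0], 0],
  ],
  hand=1,
  newtons=10,
)

```text
time: 14.2
ee_pos: [0.4439, 0.0136, 0.0296]
eef_rot: [1.0, 0.007, 0.0, 0.0]
ft_force: [-0.1, -0.5, -0.5]
width: 0.0119
grip_force: 10.0
```

Emit:
drive_tool(
  series=[
    [[0, 0, 2], 0],
    [[0, 0, 4], 0],
    [[0, 0, 5], 0],
    [[0, 0, 5], 0],
    [[0.6, 3.9, 0], 1.8],
    [[0.6, 3.9, 0], 1.8],
    [[0.6, 3.9, 0], 1.8],
    [[0.6, 3.9, 0], 1.8],
    [[0.6, 3.9, 0], 1.9],
    [[0.6, 3.9, 0], 1.9],
  ],
)

```text
time: 15.45
ee_pos: [0.48, 0.2487, 0.1895]
eef_rot: [0.995, 0.103, -0.0, 0.0]
ft_force: [0.7, 0.2, 0.1]
width: 0.0117
grip_force: 10.0
```

```bash
python3 - <<'E'
from h import *
import pickle
s=r.read_state(); print(s["time"],s["ee_pos"].round(4),s["grip_force"],s["width"])
c=cam("wrist"); sc=cam("scene"); pickle.dump((c,sc),open("w5.pkl","wb"))
p=proj(sc,[[.5,.25,.11]])[0].astype(int); x,y=p-[50,50]; print(x,y)
a=c[0][40:220,130:380]; A=cv2.resize(a,(800,576),interpolation=cv2.INTER_CUBIC)
cv2.imwrite("pics/w5.png",A)
cv2.imwrite("pics/s5.png",cv2.resize(sc[0][y:y+80,x:x+100],(800,600)))
E
```

```text
15.45 [0.48   0.2487 0.1895] 9.999387853313237 0.011690021936005449
255 107
```

View pics/w5.png

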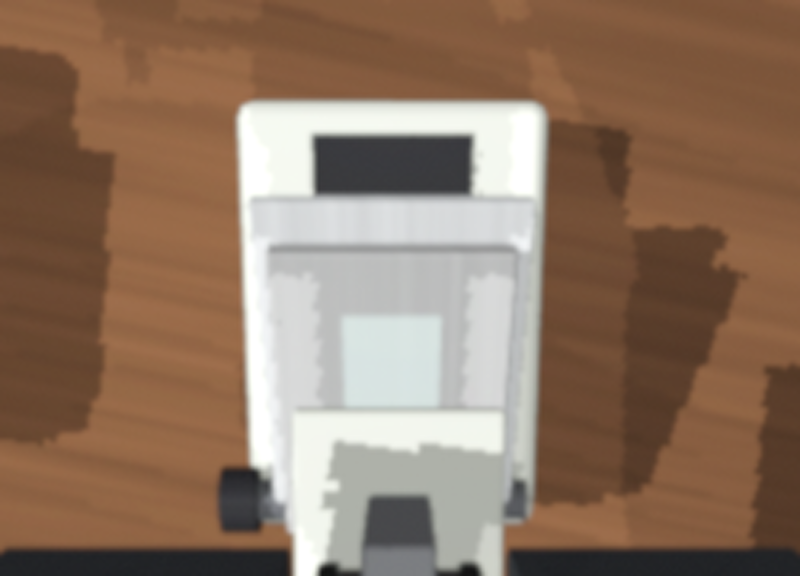

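The wrist view shows the platen's upper edge from (268,247) to (518,247), the glass's upper edge from (342,315) to (441,315), and the slide's far edge from (295,408) to (503,408). The yaw is matched. That was my last picture, so from here I use numbers only.

```bash
python3 - <<'E'
from h import *
import pickle
c,sc=pickle.load(open("w5.pkl","rb")); f=lambda p:np.array(p,float)/3.2+[130,40]
o=-c[2].T@c[3]; print("cam",o,"axis",c[2][2])
def atdepth(px,D):
    d=np.linalg.inv(c[1])@np.r_[f(px),1]; return o+c[2].T@(d*D)
T=atdepth((393,247),.238); G=atdepth((391.5,315),.2445); print("top edge",T,"glass top",G)
S=ray(c,f([(295,408),(503,408)]),.1729); print("slide far edge",S.round(4).tolist(),S.mean(0),np.linalg.norm(S[0]-S[1]))
# rays at assumed plane heights, from T z .100
for th in(20,24,28):
    u=np.array([np.cos(np.radians(11.5)),np.sin(np.radians(11.5))])
    for z in(.098,.102):
        t=ray(c,f((393,247)),z)[0]; zg=z-.017*np.sin(np.radians(th)); g=ray(c,f((391.5,315)),zg)[0]
        print(th,z,"T",t.round(4),"T-G",(t-g)[:2]@u,"want",.017*np.cos(np.radians(th)),"C",(t-np.r_[u*.045*np.cos(np.radians(th)),.045*np.sin(np.radians(th))]).round(4))
w=pickle.load(open("w3.pkl","rb"))
for th in(20,24,28):
    for z in(.098,.102):
        s=np.sin(np.radians(th)); t=ray(w,np.array((460,163.5))*.64*[0,1]+[410*.64,0],z)[0]; g1=ray(w,np.array((411,191))*.64,z-.017*s)[0]; g2=ray(w,np.array((408.5,268.5))*.64,z-.073*s)[0]; print(th,z,(t-g2)[:2]@u/np.cos(np.radians(th)),(g1-g2)[:2]@u/np.cos(np.radians(th)),"want .073 .056")
E
```

```text
cam [0.54418987 0.26029639 0.34313294] axis [-0.23519044 -0.05068227 -0.97062699]
top edge [0.54602079 0.26152647 0.09742273] glass top [0.52902367 0.25837861 0.09500893]
slide far edge [[0.5136, 0.2729, 0.1729], [0.5215, 0.2354, 0.1729]] [0.51751207 0.25416332 0.1729    ] 0.03839396677790261
20 0.098 T [0.546  0.2615 0.098 ] T-G 0.017452141568996386 want 0.015974774553360445 C [0.5046 0.2531 0.0826]
20 0.102 T [0.546  0.2615 0.102 ] T-G 0.017173192132106798 want 0.015974774553360445 C [0.5045 0.2531 0.0866]
24 0.098 T [0.546  0.2615 0.098 ] T-G 0.017519733714125855 want 0.015530272779924217 C [0.5057 0.2533 0.0797]
24 0.102 T [0.546  0.2615 0.102 ] T-G 0.01724078427723626 want 0.015530272779924217 C [0.5057 0.2533 0.0837]
28 0.098 T [0.546  0.2615 0.098 ] T-G 0.017585256228694886 want 0.01501010907860176 C [0.5071 0.2536 0.0769]
28 0.102 T [0.546  0.2615 0.102 ] T-G 0.017306306791805295 want 0.01501010907860176 C [0.5071 0.2536 0.0809]
20 0.098 0.07341627625167942 0.05609189662690454 want .073 .056
20 0.102 0.07246086713202778 0.05537659427492216 want .073 .056
24 0.098 0.07642901234620646 0.05859889843731781 want .073 .056
24 0.102 0.07544625785702647 0.05786312296367776 want .073 .056
28 0.098 0.07999175330234129 0.061533838979907544 want .073 .056
28 0.102 0.07897494221770916 0.06077256577725659 want .073 .056
```

Emit:
drive_tool(
  series=[
    [[0.2, 0.1, -1.4], 0],
    [[0.2, 0.1, -1.4], 0],
    [[0.2, 0.1, -1.4], 0],
    [[0, 0, -1.4], 0],
    [[0.1, 0, -0.3], 0],
    [[0.1, 0, -0.3], 0],
    [[0.1, 0, -0.3], 0],
    [[0.1, 0, -0.3], 0],
    [[0, 0, 0], 0],
    [[0, 0, 0], 0],
  ],
  newtons=4,
)

```text
time: 16.8
ee_pos: [0.49, 0.2506, 0.1217]
eef_rot: [0.995, 0.103, 0.0, 0.0]
ft_force: [0.1, -0.3, -1.0]
width: 0.0118
grip_force: 4.0
```

Emit:
drive_tool(
  series=[
    [[0.07, 0.01, -0.2], 0],
    [[0.07, 0.01, -0.2], 0],
    [[0.07, 0.01, -0.2], 0],
    [[0.07, 0.02, -0.2], 0],
    [[0.07, 0.02, -0.2], 0],
    [[0, 0, 0], 0],
    [[0, 0, 0], 0],
    [[0, 0, 0], 0],
    [[0, 0, 0], 0],
    [[0, 0, 0], 0],
  ],
)

```text
time: 18.05
ee_pos: [0.4935, 0.2513, 0.1116]
eef_rot: [0.995, 0.103, 0.0, -0.0]
ft_force: [-2.8, 1.1, 2.3]
width: 0.0124
grip_force: 4.0
```

Emit:
drive_tool(
  series=[
    [[0.06, 0.01, -0.16], 0],
    [[0.06, 0.01, -0.16], 0],
    [[0.06, 0.01, -0.16], 0],
    [[0.06, 0.02, -0.16], 0],
    [[0, 0, 0], 0],
    [[0, 0, 0], 0],
    [[0, 0, 0], 0],
    [[0, 0, 0], 0],
    [[0, 0, 0], 0],
    [[0, 0, 0], 0],
  ],
)

```text
time: 19.3
ee_pos: [0.4959, 0.2518, 0.1052]
eef_rot: [0.995, 0.103, 0.0, 0.0]
ft_force: [-0.9, -0.7, 1.2]
width: 0.0123
grip_force: 4.0
```

```bash
python3 - <<'E'
from h import *
import pickle
F=[]
for i in range(3):
    c=cam("wrist"); F.append(r.read_state()["ft_force"])
s=r.read_state(); print(np.mean(F,0).round(2),s["torque"].round(3),s["ee_pos"].round(4))
sc=cam("scene"); pickle.dump((c,sc),open("w6.pkl","wb"))
im=c[0]; hsv=cv2.cvtColor(im,cv2.COLOR_BGR2HSV); g=cv2.cvtColor(im,cv2.COLOR_BGR2GRAY)
for col in(225,235,245,250,255,260,265,275,285): print(col,g[60:215:3,col].tolist())
E
```

```text
[-1.03 -0.62  1.29] [-0.095  0.194 -0.042] [0.4959 0.2517 0.1052]
225 [115, 117, 116, 118, 116, 121, 233, 255, 255, 255, 224, 71, 69, 69, 67, 67, 68, 68, 68, 66, 118, 213, 242, 241, 241, 241, 241, 241, 201, 172, 207, 210, 210, 210, 211, 211, 200, 227, 254, 253, 220, 184, 184, 184, 184, 184, 184, 184, 184, 184, 187, 206]
235 [111, 116, 116, 117, 117, 120, 233, 255, 255, 255, 224, 70, 69, 69, 68, 68, 67, 67, 67, 68, 117, 208, 236, 235, 235, 235, 236, 235, 195, 171, 207, 210, 209, 210, 210, 210, 200, 226, 254, 253, 247, 185, 184, 184, 184, 184, 184, 184, 184, 184, 184, 184]
245 [109, 112, 116, 116, 118, 119, 233, 255, 255, 255, 223, 69, 69, 69, 69, 68, 68, 68, 67, 68, 121, 215, 241, 239, 239, 239, 239, 239, 199, 171, 206, 209, 209, 209, 209, 209, 199, 225, 254, 254, 255, 231, 202, 185, 184, 181, 117, 105, 101, 101, 98, 98]
250 [107, 110, 116, 116, 117, 120, 232, 255, 255, 255, 223, 70, 69, 70, 69, 69, 68, 68, 67, 67, 120, 214, 243, 242, 242, 242, 241, 240, 183, 172, 205, 209, 208, 208, 209, 209, 199, 225, 253, 253, 255, 253, 204, 184, 184, 180, 104, 98, 98, 98, 98, 98]
255 [108, 108, 11
[... 561 characters left out ...]
68, 68, 68, 67, 68, 118, 210, 239, 238, 238, 238, 238, 238, 188, 170, 204, 207, 207, 208, 208, 208, 198, 223, 253, 253, 254, 253, 194, 184, 184, 184, 159, 154, 150, 145, 138, 133]
275 [109, 109, 108, 112, 116, 119, 232, 254, 255, 255, 223, 69, 69, 69, 68, 68, 68, 68, 68, 67, 117, 210, 238, 238, 237, 237, 237, 237, 169, 173, 205, 208, 208, 207, 208, 207, 198, 222, 253, 253, 253, 223, 184, 184, 184, 184, 184, 184, 184, 184, 184, 184]
285 [115, 109, 109, 108, 113, 118, 232, 254, 255, 255, 224, 118, 133, 133, 141, 143, 119, 141, 159, 167, 177, 211, 238, 238, 237, 238, 238, 237, 188, 168, 202, 205, 205, 205, 205, 205, 196, 221, 253, 253, 253, 246, 185, 184, 184, 184, 184, 184, 184, 184, 184, 212]
```

```bash
cat >> h.py <<'E'
def rows(c,tcp,yaw,ths,h=.025,dz=.0034):
    ya=np.radians(yaw); u0=np.array([np.cos(ya),np.sin(ya),0]); z0=np.array([0,0,1.]); piv=np.array(tcp)+[0,0,dz]
    for th in ths:
        t=np.radians(th); u=u0*np.cos(t)+z0*np.sin(t); n=-u0*np.sin(t)+z0*np.cos(t); o=piv-h*n
        pts=[o+.038*u,o+.038*u+.005*n,o+.022*u+.005*n]
        print(th,"centre",o.round(4),"bottom,top far edge, rib base:",proj(c,pts)[:,1].round(1))
E
python3 - <<'E'
from h import *
import pickle
c,sc=pickle.load(open("w6.pkl","rb")); s=r.read_state()
rows(c,s["ee_pos"],11.8,(0,5,10,15,20,25,30))
g=cv2.cvtColor(c[0],cv2.COLOR_BGR2GRAY)
print(g[140:205,255].tolist())
for th in(20,24):
    for C in((.5046,.2531,.085),(.505,.253,.082)):
        t=np.radians(th);u0=np.array([.979,.204,0]); u=u0*np.cos(t)+[0,0,np.sin(t)]; print(th,C,proj(c,[np.array(C)+.045*u,np.array(C)+.038*u]).round(1).tolist())
E
```

```text
0 centre [0.4959 0.2518 0.0836] bottom,top far edge, rib base: [165.9 167.2 193.5]
5 centre [0.498  0.2522 0.0837] bottom,top far edge, rib base: [163.4 165.4 191.6]
10 centre [0.5001 0.2526 0.084 ] bottom,top far edge, rib base: [161.4 164.1 190. ]
15 centre [0.5022 0.2531 0.0845] bottom,top far edge, rib base: [159.8 163.3 188.8]
20 centre [0.5043 0.2535 0.0851] bottom,top far edge, rib base: [158.7 163.  187.9]
25 centre [0.5062 0.2539 0.086 ] bottom,top far edge, rib base: [158.3 163.4 187.3]
30 centre [0.5081 0.2543 0.087 ] bottom,top far edge, rib base: [158.5 164.4 187.2]
[240, 240, 235, 211, 179, 167, 169, 173, 179, 194, 209, 213, 212, 211, 212, 212, 212, 211, 212, 212, 212, 212, 212, 212, 212, 212, 211, 209, 201, 199, 207, 224, 245, 254, 253, 253, 254, 255, 255, 255, 255, 255, 255, 255, 241, 227, 219, 204, 189, 184, 184, 184, 184, 184, 184, 180, 161, 129, 104, 98, 97, 98, 98, 98, 98]
20 (0.5046, 0.2531, 0.085) [[251.4, 146.7], [251.5, 158.3]]
20 (0.505, 0.253, 0.082) [[251.8, 145.5], [251.8, 156.9]]
24 (0.5046, 0.2531, 0.085) [[251.4, 149.4], [251.4, 160.7]]
24 (0.505, 0.253, 0.082) [[251.7, 148.2], [251.8, 159.3]]
```

The slide has tilted to about 20°: its edge thickness and rib spacing match that tilt. It slid about 6 mm down-slope in the soft grip. I'll grip firmer, shift it up-slope and re-seat it.

Emit:
drive_tool(
  series=[
    [[0, 0, 0], 0],
    [[0, 0, 0], 0],
    [[-0.1, -0.02, 0.28], 0],
    [[0.28, 0.06, 0.1], 0],
    [[0.28, 0.06, 0.1], 0],
    [[0.05, 0.01, -0.14], 0],
    [[0.05, 0.01, -0.14], 0],
    [[0, 0, 0], 0],
    [[0, 0, 0], 0],
    [[0, 0, 0], 0],
  ],
  newtons=12,
)

```text
time: 20.75
ee_pos: [0.5014, 0.253, 0.1073]
eef_rot: [0.995, 0.103, 0.0, 0.0]
ft_force: [-0.1, -0.4, 1.3]
width: 0.0123
grip_force: 12.0
```

```bash
cat > look.py <<'E'
from h import *
import pickle,sys
F=[]
for i in range(3):
    c=cam("wrist"); F.append(r.read_state()["ft_force"])
s=r.read_state(); F=np.mean(F,0); print(s["time"],F.round(2),"along n",F@[-.343,-.071,.937],s["ee_pos"].round(4),s["grip_force"],s["width"])
pickle.dump(c,open(sys.argv[1],"wb")); g=cv2.cvtColor(c[0],cv2.COLOR_BGR2GRAY)
print(g[130:205,255].tolist())
for v in(160,175,180,185): print(v,g[v,195:310].tolist())
rows(c,s["ee_pos"],11.8,(15,20,25))
E
python3 look.py w7.pkl
```

```text
20.9 [-0.06 -0.39  1.53] along n 1.4783439222757835 [0.5014 0.253  0.1072] 12.000142014585435 0.011797928173565482
[134, 178, 201, 219, 240, 247, 246, 245, 245, 245, 245, 245, 245, 245, 245, 245, 245, 245, 245, 245, 245, 241, 226, 198, 176, 172, 175, 177, 185, 205, 216, 217, 216, 215, 216, 216, 216, 213, 206, 203, 212, 229, 250, 255, 255, 255, 255, 255, 255, 255, 255, 255, 255, 255, 235, 228, 222, 206, 193, 189, 188, 189, 189, 188, 188, 184, 165, 133, 107, 102, 101, 101, 101, 101, 101]
160 [216, 214, 213, 213, 213, 214, 214, 215, 215, 215, 215, 214, 213, 213, 213, 213, 214, 213, 213, 214, 215, 215, 214, 214, 214, 214, 214, 214, 215, 215, 215, 215, 215, 215, 215, 215, 216, 216, 215, 214, 214, 214, 214, 213, 213, 214, 214, 214, 213, 213, 213, 214, 214, 214, 214, 213, 213, 213, 213, 215, 216, 217, 216, 216, 215, 214, 213, 212, 212, 212, 212, 212, 212, 213, 214, 214, 213, 213, 213, 213, 212, 212, 213, 215, 217, 218, 217, 214, 211, 209, 209, 210, 210, 210, 211, 211, 211, 212, 213, 213, 213, 213, 213, 212, 212, 211, 211, 210, 210, 211, 210, 207, 195, 175, 173]
175 [230, 221, 216, 214, 213,
[... 1262 characters left out ...]
85, 188, 189, 189, 189, 189, 189, 189, 188, 189, 188, 188, 188, 189, 189, 189, 189, 189, 189, 189, 189, 190, 193, 199, 212, 225, 226, 221, 213, 216, 222, 224, 224, 225, 226, 228, 229, 231, 234, 235, 235, 232, 221, 205, 202, 212, 224, 227, 227, 227, 228, 230, 238, 248, 248, 234, 204, 190, 189, 189, 190, 193, 197, 199, 198, 198, 199, 198, 193, 179, 158, 150, 149, 150, 150, 150, 150, 150, 150, 149, 149, 153, 157, 157, 156, 163, 177, 186, 193, 200]
15 centre [0.5078 0.2543 0.0865] bottom,top far edge, rib base: [159.8 163.3 188.8]
20 centre [0.5098 0.2547 0.0871] bottom,top far edge, rib base: [158.8 163.  187.9]
25 centre [0.5118 0.2552 0.088 ] bottom,top far edge, rib base: [158.3 163.4 187.3]
```

The slide is now centred: about 11 rows (7 mm) of plate show beyond it, and it is 2 mm off across. Next I press with a softer grip so it can settle flush.

Emit:
drive_tool(
  series=[
    [[0, 0, 0], 0],
    [[0.05, 0.01, -0.13], 0],
    [[0.05, 0.01, -0.13], 0],
    [[0.05, 0.01, -0.13], 0],
    [[0.05, 0.01, -0.13], 0],
    [[0, 0, 0], 0],
    [[0, 0, 0], 0],
    [[0, 0, 0], 0],
    [[0, 0, 0], 0],
    [[0, 0, 0], 0],
  ],
  newtons=6,
)

```text
time: 22.15
ee_pos: [0.5029, 0.2533, 0.1018]
eef_rot: [0.995, 0.103, -0.0, 0.0]
ft_force: [-6.2, -1.0, 4.5]
width: 0.0117
grip_force: 6.0
```

```bash
python3 look.py w8.pkl | grep -v '^1[678]'
```

```text
22.3 [-5.16 -1.63  3.92] along n 5.5604626700439095 [0.5029 0.2533 0.1018] 6.000115026254207 0.011802090546507748
[69, 70, 87, 135, 178, 200, 217, 239, 248, 248, 247, 246, 246, 246, 246, 246, 246, 246, 246, 246, 246, 246, 239, 210, 175, 170, 174, 177, 182, 194, 213, 219, 218, 217, 217, 217, 216, 217, 218, 222, 220, 223, 240, 254, 255, 255, 254, 254, 254, 255, 255, 255, 255, 255, 235, 228, 228, 228, 224, 209, 193, 189, 188, 188, 188, 186, 173, 143, 113, 104, 103, 103, 103, 103, 103]
15 centre [0.5093 0.2546 0.0811] bottom,top far edge, rib base: [159.8 163.3 188.8]
20 centre [0.5113 0.255  0.0817] bottom,top far edge, rib base: [158.7 163.  187.9]
25 centre [0.5133 0.2555 0.0826] bottom,top far edge, rib base: [158.3 163.4 187.3]
```

Emit:
drive_tool(
  series=[
    [[0, 0, 0], 0],
    [[0, 0, 0], 0],
    [[-0.05, -0.01, -0.02], 0],
    [[-0.05, -0.01, -0.02], 0],
    [[0, 0, 0], 0],
    [[0, 0, 0], 0],
    [[0, 0, 0], 0],
    [[0, 0, 0], 0],
    [[0, 0, 0], 0],
    [[0, 0, 0], 0],
  ],
  newtons=3.5,
)

```text
time: 23.55
ee_pos: [0.5024, 0.2532, 0.1016]
eef_rot: [0.995, 0.103, 0.0, 0.0]
ft_force: [0.9, 0.8, 4.0]
width: 0.0118
grip_force: 3.5
```

```bash
python3 look.py w9.pkl | grep -v '^1[678]'; python3 - <<'E'
from h import *
import pickle
for n in("w6.pkl","w7.pkl","w8.pkl","w9.pkl"):
    c=pickle.load(open(n,"rb")); c=c[0] if n=="w6.pkl" else c
    g=cv2.cvtColor(c[0],cv2.COLOR_BGR2GRAY)
    print(n,[g[95:205,k][g[95:205,k]>-1].tolist()[45:85] for k in(230,280)])
E
```

```text
23.7 [0.17 0.24 5.01] along n 4.62471041547024 [0.5024 0.2532 0.1016] 3.500107718646177 0.012216079911600133
[68, 85, 133, 175, 197, 213, 236, 245, 245, 244, 243, 243, 244, 243, 243, 243, 243, 243, 243, 243, 243, 237, 214, 185, 171, 169, 171, 174, 177, 187, 207, 216, 215, 214, 214, 213, 214, 214, 214, 211, 202, 202, 209, 220, 239, 254, 255, 254, 253, 253, 253, 253, 251, 248, 254, 255, 247, 231, 225, 221, 206, 190, 186, 186, 185, 186, 186, 183, 171, 141, 111, 102, 102, 101, 101]
15 centre [0.5087 0.2545 0.0808] bottom,top far edge, rib base: [159.7 163.2 188.7]
20 centre [0.5107 0.2549 0.0815] bottom,top far edge, rib base: [158.7 163.  187.8]
25 centre [0.5127 0.2553 0.0823] bottom,top far edge, rib base: [158.3 163.4 187.3]
w6.pkl [[238, 238, 232, 208, 178, 169, 170, 173, 178, 195, 208, 212, 211, 211, 210, 210, 210, 210, 211, 210, 210, 211, 210, 210, 210, 210, 210, 207, 201, 200, 210, 226, 246, 254, 254, 253, 253, 253, 252, 247], [236, 235, 231, 213, 184, 167, 165, 169, 178, 195, 210, 214, 213, 212, 212, 213, 213, 213, 213, 213, 213, 213, 213, 213, 213, 213, 213, 210, 201, 198, 205,
[... 582 characters left out ...]
 216, 215, 215, 215, 216, 217, 222, 222, 226, 241, 254, 255, 255, 255, 255, 255, 255], [242, 242, 242, 242, 242, 242, 242, 242, 242, 242, 241, 241, 234, 206, 172, 167, 170, 172, 178, 192, 213, 221, 219, 219, 218, 219, 219, 219, 220, 222, 220, 221, 237, 254, 255, 255, 254, 254, 254, 254]]
w9.pkl [[242, 242, 242, 242, 242, 242, 242, 241, 241, 241, 241, 239, 231, 219, 197, 176, 171, 173, 176, 187, 207, 215, 215, 213, 213, 213, 213, 213, 212, 209, 202, 202, 211, 222, 239, 253, 254, 254, 253, 253], [239, 239, 239, 239, 239, 239, 239, 239, 239, 238, 238, 238, 236, 230, 209, 181, 169, 170, 174, 187, 208, 217, 217, 215, 215, 215, 215, 215, 215, 213, 204, 202, 208, 218, 236, 253, 254, 254, 253, 253]]
```

```bash
python3 - <<'E'
from h import *
import pickle
sc=cam("scene"); pickle.dump(sc,open("s9.pkl","wb"))
t=np.radians(20.5);u0=np.array([.979,.204,0]);u=u0*np.cos(t)+[0,0,np.sin(t)];n=-u0*np.sin(t)+[0,0,np.cos(t)];v=np.cross(n,u)
C=np.array([.5046,.2531,.085])-.004*n
print("platen corners",proj(sc,[C+a*.045*u+b*.032*v for a,b in((-1,1),(-1,-1),(1,-1),(1,1))]).round(1).tolist())
print("slide top corners",proj(sc,[C+.005*n+a*.038*u+b*.02*v for a,b in((-1,1),(-1,-1),(1,-1),(1,1))]).round(1).tolist())
g=cv2.cvtColor(sc[0],cv2.COLOR_BGR2GRAY)
print("cols",286,"to",330)
for y in range(154,182): print(y,' '.join(f"{v:3d}" for v in g[y,286:330]))
E
```

```text
platen corners [[298.6, 162.4], [289.4, 171.0], [316.2, 169.6], [324.8, 160.7]]
slide top corners [[298.5, 162.4], [292.7, 167.8], [315.3, 166.4], [320.7, 160.9]]
cols 286 to 330
154  48  48  64  64  64  64  67  64  68  74  76  79  82  80  70  47  19  14  17  14  15  16  20  55  63  44  51  73  75  75  75  75  74  77  58  47  48  47  57  83 113  99 123 139
155  63  64  63  65  66  65  68  70  74  75  75  80  82  77  76  46  19  16  14  14  18  12  13  58  62  55  58  72  74  74  74  78  69  68  60  55  56  50  42  45  51  59  85 117
156  67  69  65  64  62  69  74  75  77  76  75  71  67  68  67  40  19  14  15  14  14  15  15  55  63  63  62  72  73  75  73  75  69  54  54  54  57  55  46  57  54  52  49  44
157  76  77  70  68  70  75  76  76  75  76  74  74  68  69  68  31  15  12  13  12  13  17  16  66  72  65  67  74  71  73  75  76  65  49  50  47  47  52  54  55  58  56  55  51
158  77  76  76  77  77  79  79  75  75  70  73  69  67  67  68  31  18  14  16  17  15  17  21  64  72  63  65  73  75  75  76  76  57  48  46  47  45  48  49  54  58  59  58  57
159  77  76  76  76  
[... 3418 characters left out ...]
  52  86 120 122 121 123 122 123 109  62  26  20  22  21  19  18  19  21  22  16  19  55  92  94  95  91  90  89  89  88 113  88  38  36  69 147 188 193 212 210
179 135  94  58  63  87 119 122 123 123 123 121 121  94  62  31  20  19  14  19  18  17  20  20  21  19  45  91  95  96  92  90  88  89  89  87  41  36  34  33  37  34  69 148 150
180 167 146 116 122 137 127 138 136 136 122 121 121 120 107  82  74  60  28  31  18  19  19  21  23  22  20  87  94  92  94  91  90  89  79  52  35  33  35  36  35  40  37  40  38
181 147 154 161 166 166 147 164 163 162 139 136 135 123 122 122 125 107  81  81  62  45  30  22  21  19  18  66  92  92  92  89  90  77  42  34  31  37  36  37  36  36  35  37  41
```

Emit:
drive_tool(
  series=[
    [[0.03, 0.01, -0.04], 0],
    [[0.03, 0, -0.05], 0],
    [[0.03, 0, -0.05], 0],
    [[0, 0, 0], 0],
    [[0, 0, 0], 0],
    [[0, 0, 0], 0],
    [[0, 0, 0], 0],
    [[0, 0, 0], 0],
    [[0, 0, 0], 0],
    [[0, 0, 0], 0],
  ],
)

```text
time: 25.0
ee_pos: [0.5031, 0.2533, 0.1001]
eef_rot: [0.995, 0.103, -0.0, 0.0]
ft_force: [-4.0, 0.4, 2.9]
width: 0.0121
grip_force: 3.6
```

```bash
python3 look.py w10.pkl | grep -v '^1[678]'
```

```text
25.15 [-4.79  0.54  3.73] along n 5.10306385791167 [0.5031 0.2533 0.1001] 3.6170004212181084 0.011817143796020864
[68, 69, 72, 110, 169, 196, 210, 228, 244, 248, 247, 247, 247, 247, 247, 247, 246, 246, 246, 246, 246, 246, 243, 227, 202, 184, 176, 174, 176, 178, 184, 201, 215, 219, 217, 217, 217, 217, 217, 217, 217, 217, 217, 215, 219, 233, 253, 255, 255, 255, 254, 254, 254, 251, 231, 220, 225, 228, 228, 228, 225, 211, 195, 190, 189, 189, 189, 189, 188, 183, 160, 125, 107, 103, 103]
15 centre [0.5094 0.2547 0.0793] bottom,top far edge, rib base: [159.8 163.3 188.8]
20 centre [0.5115 0.2551 0.08  ] bottom,top far edge, rib base: [158.8 163.1 187.9]
25 centre [0.5134 0.2555 0.0808] bottom,top far edge, rib base: [158.3 163.5 187.4]
```

Emit:
drive_tool(
  series=[
    [[0, 0, 0], 0],
    [[0, 0, 0], 0],
    [[0, 0, 0], 0],
    [[0, 0, -0.05], 0],
    [[0, 0, -0.05], 0],
    [[0, 0, 0], 0],
    [[0, 0, 0], 0],
    [[0, 0, 0], 0],
    [[0, 0, 0], 0],
    [[0, 0, 0], 0],
  ],
  newtons=15,
)

```text
time: 26.4
ee_pos: [0.5035, 0.2533, 0.0993]
eef_rot: [0.995, 0.103, 0.0, -0.0]
ft_force: [-2.1, 0.5, 4.4]
width: 0.0118
grip_force: 15.1
```

```bash
python3 look.py w11.pkl | grep -v '^1[68]'; python3 - <<'E'
from h import *
print(r.read_state()["torque"])
E
```

```text
26.55 [-2.19  0.17  5.  ] along n 5.427149754686234 [0.5036 0.2533 0.0993] 15.122246048413217 0.011906792298548982
[69, 69, 69, 78, 121, 172, 197, 210, 229, 244, 247, 247, 246, 246, 246, 246, 246, 246, 246, 246, 246, 246, 246, 242, 226, 195, 172, 171, 175, 178, 184, 198, 215, 220, 218, 217, 217, 217, 217, 217, 217, 216, 214, 213, 218, 233, 253, 255, 255, 254, 254, 254, 254, 254, 253, 241, 230, 228, 228, 228, 226, 215, 200, 191, 188, 189, 188, 188, 188, 183, 160, 125, 107, 104, 104]
175 [212, 208, 212, 214, 214, 215, 216, 216, 216, 216, 216, 216, 215, 215, 215, 215, 215, 214, 214, 215, 216, 219, 230, 239, 238, 236, 236, 236, 236, 236, 236, 236, 236, 236, 236, 235, 235, 235, 235, 235, 235, 235, 235, 235, 234, 234, 234, 234, 234, 234, 234, 234, 234, 234, 234, 234, 233, 233, 233, 233, 233, 232, 232, 232, 232, 232, 232, 232, 232, 232, 232, 232, 231, 232, 232, 231, 231, 231, 231, 231, 231, 231, 230, 231, 230, 231, 230, 231, 230, 230, 230, 230, 230, 230, 228, 215, 186, 165, 171, 183, 186, 187, 187, 190, 200, 211, 213, 213, 213, 214, 212, 205, 186, 169, 173]
15 centre [0.5099 0.2546 0.0786] bottom,top far edge, rib base: [159.8 163.3 188.8]
20 centre [0.5119 0.2551 0.0792] bottom,top far edge, rib base: [158.7 163.  187.9]
25 centre [0.5139 0.2555 0.0801] bottom,top far edge, rib base: [158.3 163.4 187.3]
[ 0.11378098  0.51112104 -0.01984477]
```

The force is now along the platen's normal (about 5.9 N, so roughly 4 mm in). I'll check flushness by comparing apparent widths, and so depths, of the slide and platen.

```bash
python3 - <<'E'
from h import *
import pickle
c=pickle.load(open("w11.pkl","rb")); im=c[0].astype(int)
for v in(164,168,172): print(v,"L",[tuple(p) for p in im[v,188:204]],"R",[tuple(p) for p in im[v,300:314]])
g=cv2.cvtColor(c[0],cv2.COLOR_BGR2GRAY).astype(int)
for v in(178,181,190,200,206): print(v,"L",g[v,208:224].tolist(),"R",g[v,282:298].tolist())
print([tuple(p) for p in im[164:180,240]])
E
```

```text
164 L [(np.int64(241), np.int64(241), np.int64(240)), (np.int64(243), np.int64(241), np.int64(239)), (np.int64(237), np.int64(236), np.int64(234)), (np.int64(228), np.int64(228), np.int64(227)), (np.int64(223), np.int64(223), np.int64(222)), (np.int64(219), np.int64(219), np.int64(218)), (np.int64(216), np.int64(216), np.int64(216)), (np.int64(215), np.int64(215), np.int64(214)), (np.int64(215), np.int64(214), np.int64(214)), (np.int64(215), np.int64(215), np.int64(214)), (np.int64(215), np.int64(215), np.int64(214)), (np.int64(215), np.int64(216), np.int64(215)), (np.int64(216), np.int64(217), np.int64(215)), (np.int64(217), np.int64(217), np.int64(215)), (np.int64(217), np.int64(217), np.int64(216)), (np.int64(217), np.int64(217), np.int64(216))] R [(np.int64(215), np.int64(216), np.int64(215)), (np.int64(215), np.int64(216), np.int64(215)), (np.int64(214), np.int64(215), np.int64(214)), (np.int64(214), np.int64(214), np.int64(213)), (np.int64(213), np.int64(214), np.int64(213)), (np.int64(214), np.int64(215), np.int64(213)), (np.int64(214), np.int64(215), np.int64(214)), (np.int64
[... 4062 characters left out ...]
int64(215), np.int64(215), np.int64(214)), (np.int64(215), np.int64(215), np.int64(214)), (np.int64(214), np.int64(215), np.int64(214)), (np.int64(215), np.int64(215), np.int64(214)), (np.int64(215), np.int64(215), np.int64(214)), (np.int64(215), np.int64(215), np.int64(214)), (np.int64(214), np.int64(216), np.int64(214)), (np.int64(212), np.int64(217), np.int64(215)), (np.int64(210), np.int64(218), np.int64(214)), (np.int64(214), np.int64(223), np.int64(219)), (np.int64(228), np.int64(236), np.int64(233)), (np.int64(247), np.int64(255), np.int64(252)), (np.int64(254), np.int64(255), np.int64(255)), (np.int64(252), np.int64(255), np.int64(255)), (np.int64(251), np.int64(255), np.int64(255))]
```

```bash
python3 -c "
from h import *
s=r.read_state(); print(s['ft_force'],s['grip_force']); print(r.close_job())"
```

```text
[-1.25537226 -0.63255088  4.40638192] 15.122246048413217
the job is handed in; nothing more can be done
None
```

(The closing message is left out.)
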